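Load the spot press with its ring weights

ROBOT

A 6-joint arm with a two-finger parallel gripper is mounted at the origin on the work surface. World frame = base frame: x ahead of the robot, y to its left, z up, the work surface at z = 0. Lengths are in m, angles in rad, forces in N, time in s.
With the tool pointing down it reaches from about 0.375 to 0.975 m from the base axis. Payload 3.8 kg.
Tool frame: the origin (TCP) lies on the centre line of the jaws, within the pads' length; the fingertips stand 8 mm ahead of it and the grasp point (between the pads) lies 11 mm behind it; z points along the fingers, y is the direction in which the jaws open and shut (so a half turn about z gives the same grasp; the last joint's range is limited). The gripper opens to 85 mm and grips with 20 to 120 N. Pads are 22 mm wide; open, the fingers measure 114 mm over their backs; the gripper's body (76 mm by 85 mm) begins 54 mm behind the grasp point. The pads swing forward as they close: fully open they stand 13 mm farther back than shut.
Start: joints at [-1.157, 0.264, 1.604, -0, 1.274, -0.037], TCP at [0.294, -0.608, 0.239] pointing down, gripper open.
Joint ranges: [-2.63, 2.63], [-0.94, 2.18], [0.31, 2.57], [-1.31, 4.45], [0, 2.66], [-2.55, 2.55]. Speed limits (rad/s): [2.57, 2.57, 3.14, 3.14, 3.14, 3.14].

INTERFACE

Orientations are given as a unit quaternion [x, y, z, w].
In Python, from rig import sense, read_camera, camera_params, close_job, search_frame, trace, landmark_of gives the robot as it stands.
- The arm moves only by the tool play_rows, never from a script. Its argument "series" is a list of rows, each an object of numbers: "tx", "ty", "tz": the shift along the world's x, y, z in units of 50 mm (1.0 is 50 mm); "yaw": the turn about the world's z in units of 8 degrees (1.0 is 8 degrees). A call has 1 to 8 rows; each row is the pose to reach, as a shift and turn from the pose commanded when the call began; what a row does not reach only later rows make up. A row lasts 1/8 s, in which the tool goes at most 62.5 mm and 10.7 degrees, less where a joint would pass 70% of its speed; a pose out of reach is approached as far as the arm can. A call with a gripper value outside its range is refused whole. "fingers" is the opening, from -1 (shut) to 1 (fully open), so that 0 is half open, set as the call begins (left out, the last holds). The fingers move at their own pace and stop on an object; the grip force is fixed at half the most. Time passes only in rows, so rows that repeat a pose let the fingers close. It gives the time, the measured TCP pose, the force and the opening at its end, in the units of the state.
- sense(): the state, without advancing time (a new reading comes with each control period).
- read_camera(name): name is "side" or "top"; returns (picture, depth): 400x640x3 uint8, red, green, blue; 400x640 float32, m along the optical axis (not along the pixel's ray), 0 where there is no reading.
- camera_params(name): a dict with "vfov" (degrees; the focal length in pixels is half the picture's height over the tangent of half this angle, whatever the lens; pixels are square), "cx", "cy" (the principal point, pixels), "T" (4x4, takes a point from camera to world coordinates). Camera axes: x right, y down, z forward; pixel columns grow to the right and rows downward; lengths in m; the calibration is good to about 2 mm. A picture is of the moment at which its call begins. camera_params takes no time and is no camera call.
- close_job(): hands the job in, once; it reports no verdict.
Trained networks look in the newest picture that a camera, given by its name, has taken for a name from the list of things; names that differ only in an ending like _2 or _b are one class to them, and where a whole thing is asked for, a point or a joint stands for the part that bears it (a point fixed in the world has none). Each returns a list of dicts, best first, with "confidence" (0 to 1); they miss things now and then, are a little off and sometimes report something else, mostly with a low value. They report only what shows in the picture. A call takes as long as a camera call. They do not tell look-alikes from the thing itself.
- search_frame(camera, thing): "box" ([left, top, right, bottom] in pixels, round what is visible of it).
- trace(camera, thing): "mask" (400x640 bool, what is visible of it) and "box" ([left, top, right, bottom] in pixels, round what is visible of it).
- landmark_of(camera, thing): "location" ([column, row] in pixels: a listed point, or the origin of a listed thing).
The state is a dict: "time_s": time; "qpos": joint angles; "dq": joint speeds; "effort": joint torques, N m; "tcp_pos": TCP position; "tool_rot": TCP orientation; "contact_force": force on the tool from outside, world axes, zero at the start; "torque": the same for the moment, N m; "finger_gap": finger opening in m.
Only numpy, scipy, OpenCV 4.12 (cv2) and the standard library are available. Lean on these libraries where they do the work, as an engineer would, in place of code of your own. Each camera call takes 0.05 s, during which the arm holds its last target. There are 200 camera calls.

TASK

Load the little spot press: thread the wide steel ring weight down over the upright post until it sits flat on the grey pressing foot, then thread the narrow ring weight down the same post until it sits flat on the wide one. Lower the weights gently, do not let them drop down the post, and leave both there released.

Things in the scene. Friction and masses are not known exactly. Their poses are not given: they have to be found in the camera images.
- wide_weight_center (a point): Centre (half-way up, on the bore's axis) of the wide ring weight: a loose plain steel ring, outer diameter 60 mm, bore 28 mm right through, 24 mm high, about 0.42 kg, lying flat on the table, so that this point starts 12 mm above it. z is its axis. Grip it across its outside.
- narrow_weight_center (a point): Centre (half-way up, on the bore's axis) of the narrow ring weight: a loose plain steel ring, outer diameter 40 mm, bore 28 mm right through, 24 mm high, about 0.12 kg, lying flat on the table, so that this point starts 12 mm above it. z is its axis. Grip it across its outside. (A solid steel weight of 52 mm with a small ball knob and no hole, a paste jar, a beech block and a brush lie about as bystanders.)
- press_seat (a point): Foot of the post of the spot press, where the post's axis meets the top face of the pressing foot, 24 mm above the table; z points up along the post. The fixed press is a pale wooden base 110 x 110 x 14 mm with a grey round foot, 68 mm in diameter and 10 mm high, on it; from its middle rises a steel post of 10 mm diameter whose tapered tip ends 54 mm above this point. Fully home, the centre of the wide ring is 12 mm above this point and that of the narrow ring 36 mm.
Mind the look-alikes: they are no part of the job. What is shaped like the part that bears wide_weight_center but blue or orange is not meant.

How it is judged:
By the outcome, as a careful person would: the job done as asked, in the order asked, and still so for the second after the job is handed in, with the robot touching nothing.
It also fails if it takes over 54 s, if anything falls off the work surface, if the arm or the gripper's body presses on something with over 40 N, if the wrist force passes 120 N, or if a joint passes its speed limit or range.

## Working session

There is one attempt and no reset: what is moved stays moved. The work goes in short steps, Python scripts to look and compute and a tool call to move; the robot and the scene stay as the last step left them, time stands still between calls to the robot, and variables do not carry over. Pictures are saved under pics/ and viewed, about 8 in all and at most 12, crops included, and the job is handed in when it is done.

Besides the shell and the picture viewer there is one more tool, called by a JSON object that holds its "fn" and its "kwargs". play_rows: Moves the arm, as the interface text tells. Its arguments: {"type":"object","properties":{"series":{"type":"array","items":{"type":"object","properties":{"tx":{"type":"number"},"ty":{"type":"number"},"tz":{"type":"number"},"yaw":{"type":"number"}}}},"fingers":{"type":"number"}},"required":["series"]}

```bash
mkdir -p pics
cat > h.py <<'E'
import numpy as np, cv2
from rig import *
def cam(n):
    p=camera_params(n); f=200/np.tan(np.radians(p["vfov"])/2); return p,f
def cloud(n,d):
    p,f=cam(n); v,u=np.mgrid[0:400,0:640]
    P=np.stack([(u-p["cx"])/f*d,(v-p["cy"])/f*d,d],-1); T=np.array(p["T"])
    W=P@T[:3,:3].T+T[:3,3]; W[d==0]=np.nan; return W
def proj(n,X):
    p,f=cam(n); T=np.array(p["T"]); c=(np.atleast_2d(X)-T[:3,3])@T[:3,:3]
    return np.c_[c[:,0]/c[:,2]*f+p["cx"],c[:,1]/c[:,2]*f+p["cy"]]
E
python3 - <<'E'
from h import *
for n in("top","side"):
    im,d=read_camera(n); cv2.imwrite(f"pics/{n}0.png",im[...,::-1]); np.save(n+".npy",d)
    W=cloud(n,d); np.save(n+"W.npy",W); print(n,camera_params(n))
    for t in("wide_weight_center","narrow_weight_center","press_seat"):
        for r in landmark_of(n,t)[:5]:
            u,v=np.round(r["location"]).astype(int); print(t,r["confidence"],u,v,W[min(v,399),min(u,639)])
s=sense();print(s)
E
```

```text
top {'vfov': 48.913089983511824, 'cx': 317.1431994921588, 'cy': 203.32390539839452, 'T': array([[-0.02895167, -0.99261842,  0.11777299,  0.34579898],
       [-0.99929638,  0.03155238,  0.02027775,  0.01070331],
       [-0.02384408, -0.11710305, -0.99283349,  1.18743712],
       [ 0.        ,  0.        ,  0.        ,  1.        ]])}
wide_weight_center 0.93 227 230 [ 0.42173474  0.2822352  -0.00261773]
wide_weight_center 0.86 217 259 [0.34425014 0.30854677 0.00214612]
wide_weight_center 0.53 226 192 [ 0.52593154  0.2840164  -0.00055332]
narrow_weight_center 0.51 251 156 [ 0.62489537  0.21451158 -0.00311783]
narrow_weight_center 0.16 324 157 [0.60191049 0.01228712 0.05527549]
press_seat 0.72 325 157 [0.60271305 0.0096606  0.05132785]
side {'vfov': 45.99359284965423, 'cx': 312.99156584169185, 'cy': 194.62543186703553, 'T': array([[-0.97289342, -0.11179163,  0.20243771,  0.29048099],
       [-0.230116  ,  0.55473356, -0.7995732 ,  0.81065588],
       [-0.0229134 , -0.82448366, -0.56542167,  0.64115381],
       [ 0.        ,  0.        ,  0.        ,  1.        ]])}
wide_weight_center 0.8
[... 215 characters left out ...]
1 0.01929114 0.03252037]
{'time_s': 0.4, 'qpos': array([-1.15688919e+00,  2.64033128e-01,  1.60419413e+00, -4.27252442e-06,
        1.27371827e+00, -3.69109397e-02]), 'dq': array([-0.00081967, -0.00104161, -0.00276788,  0.00078437, -0.00117737,
       -0.00185468]), 'effort': array([-2.33509481e-04, -5.14248455e+01, -3.67015028e+01, -1.00824698e-04,
        4.86769597e-03, -2.50914212e-05]), 'tcp_pos': array([ 0.29404447, -0.60746398,  0.23908492]), 'tool_rot': array([ 9.74702612e-01,  2.23505677e-01, -3.50684581e-05, -1.72932273e-04]), 'contact_force': array([ 1.21870868,  0.6471312 , -0.88504932]), 'torque': array([ 0.00238367,  0.0276333 , -0.00275383]), 'finger_gap': 0.08508395481687579}
```

View pics/top0.png

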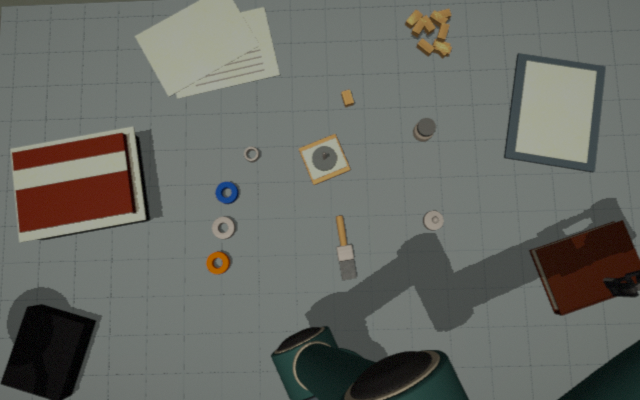

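View pics/side0.png

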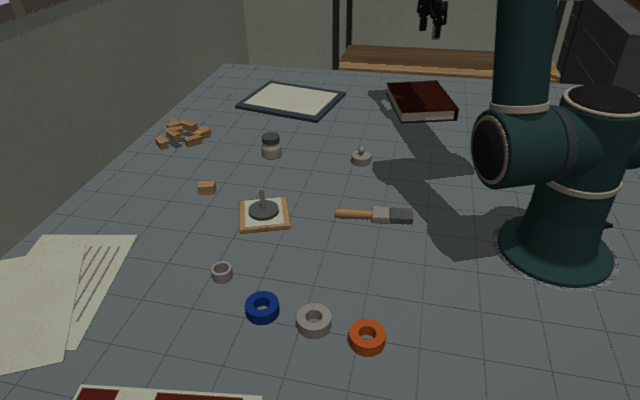

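The grey wide ring is at top (223,228) / side (313,320), the narrow one at top (251,154) / side (222,271), and the press at top (324,158) / side (263,210). Next I'll fit silhouettes for accuracy.

```bash
cat >> h.py <<'E'
from scipy.optimize import least_squares
def hullc(pts):
    m=cv2.moments(cv2.convexHull(np.float32(pts))); return np.array([m["m10"],m["m01"]])/m["m00"]
def locate(n,mask,r,z0,z1):
    q=np.argwhere(mask)[:,::-1].astype(float); c=hullc(q)
    a=np.linspace(0,6.28,60); ring=lambda x,y:np.concatenate([np.c_[x+r*np.cos(a),y+r*np.sin(a),a*0+z] for z in(z0,z1)])
    W=least_squares(lambda p:hullc(proj(n,ring(*p)))-c,[.5,.1],diff_step=1e-3).x
    e=proj(n,ring(*W)); return W,np.r_[np.ptp(q,0)+1,np.ptp(e,0)].round(1)
def mask(n,im,seed,rad,kind):
    I=im.astype(int); s=np.ptp(I,2); g=I.sum(2)/3
    H=cv2.cvtColor(im,cv2.COLOR_RGB2HSV)
    m=np.zeros((400,640),np.uint8); cv2.circle(m,seed,rad,1,-1)
    return m>0,I,g
E
python3 - <<'E'
from h import *
seeds={"wide_weight_center":((223,228),(313,320),.03),"narrow_weight_center":((251,154),(222,271),.02)}
for k,n in enumerate(("top","side")):
    im,d=read_camera(n)
    for t,s in seeds.items():
        for r in trace(n,t):
            b=r["box"]; 
            if b[0]<s[k][0]<b[2] and b[1]<s[k][1]<b[3]:
                print(n,t,r["confidence"],*locate(n,r["mask"],s[2],0,.024))
    g=im.mean(2); c=((324,158),(264,210))[k]
    print(n,c,im[c[1],c[0]+8],im[c[1]+8,c[0]])
    W=cloud(n,d)
    cr=im[c[1]-35:c[1]+35,c[0]-45:c[0]+45]; cv2.imwrite(f"pics/p{n}.png",cv2.resize(cr[...,::-1],None,fx=8,fy=8,interpolation=0))
a=[cv2.resize(cv2.imread(f"pics/p{n}.png"),(400,311)) for n in("top","side")]
cv2.imwrite("pics/press.png",np.hstack(a))
E
```

```text
top wide_weight_center 0.94 [0.4279529  0.28731722] [24.  22.  24.3 22.9]
top narrow_weight_center 0.42 [0.62557408 0.20974741] [15.  16.  16.1 16.3]
top (324, 158) [92 95 89] [95 97 91]
side wide_weight_center 0.74 [0.42898361 0.2883408 ] [35.  36.  35.6 37.2]
side narrow_weight_center 0.72 [0.62832731 0.21141576] [23.  23.  22.8 23.8]
side (264, 210) [72 74 73] [42 44 43]
```

View pics/press.png

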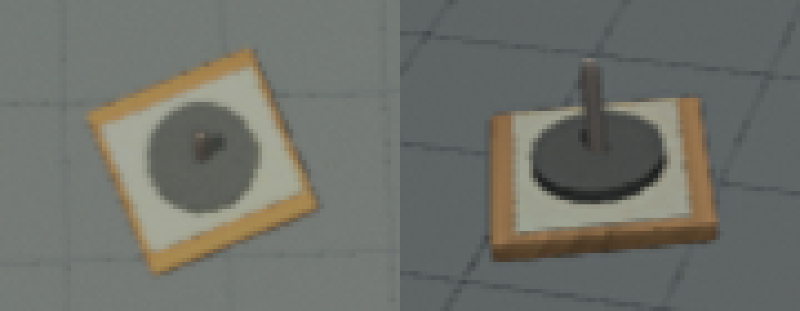

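The foot disc shows at top (324.5,158) and side (353-ish in crop → about (353/4.44...), full-frame ≈ (263,210)); the post tip is at side (352,188 in full-frame terms ≈ (262,189)). Now segment the foot.

Run:
```python
from h import *
for n,c in(("top",(330,162)),("side",(254,212))):
    im=cv2.imread(f"pics/{n}0.png"); g=im.mean(2); 
    for th in(100,115,130):
        b=((g<th)).astype(np.uint8)
        if n=="side": b=cv2.morphologyEx(b,cv2.MORPH_OPEN,np.ones((5,7),np.uint8))
        l=cv2.connectedComponents(b,connectivity=4)[1]; m=l==l[c[1],c[0]]
        print(n,th,m.sum(),*locate(n,m,.034,.014,.024))
W=np.array([.606,.011]); 
for n in("top","side"): print(proj(n,[[.606,.011,.078]]))
```

```text
top 100 430 [0.60665493 0.01207741] [24.  24.  25.2 25.4]
top 115 473 [0.60710233 0.01216975] [25.  25.  25.2 25.4]
top 130 502 [0.60720909 0.01196501] [26.  25.  25.2 25.4]
side 100 502 [0.60891274 0.01149113] [29.  21.  30.8 21.6]
side 115 518 [0.60871362 0.01114104] [30.  21.  30.8 21.6]
side 130 239332 [ 0.49414043 -0.05363399] [640.  400.   29.6  20.5]
[[324.37702676 153.46936299]]
[[262.23191969 187.91097265]]
```

{"fn": "play_rows", "kwargs": {"series": [{"tx": 0.4,"ty": 0.7,"yaw": 0.8},{"tx": 1.0,"ty": 1.7,"yaw": 2.0},{"tx": 1.6,"ty": 2.8,"yaw": 3.2},{"tx": 2.2,"ty": 3.9,"yaw": 4.5},{"tx": 2.8,"ty": 5.0,"yaw": 5.8},{"tx": 3.4,"ty": 6.0,"yaw": 7.0},{"tx": 4.0,"ty": 7.0,"yaw": 8.2},{"tx": 4.5,"ty": 8.1,"yaw": 9.4}], "fingers": 1}}

```text
schema error: expected keys tx, ty, tz, yaw
```

{"fn": "play_rows", "kwargs": {"series": [{"tx": 0.4,"ty": 0.7,"tz": 0,"yaw": 0.8},{"tx": 1.0,"ty": 1.7,"tz": 0,"yaw": 2.0},{"tx": 1.6,"ty": 2.8,"tz": 0,"yaw": 3.2},{"tx": 2.2,"ty": 3.9,"tz": 0,"yaw": 4.5},{"tx": 2.8,"ty": 5.0,"tz": 0,"yaw": 5.8},{"tx": 3.4,"ty": 6.0,"tz": 0,"yaw": 7.0},{"tx": 4.0,"ty": 7.0,"tz": 0,"yaw": 8.2},{"tx": 4.5,"ty": 8.1,"tz": 0,"yaw": 9.4}], "fingers": 1}}

```text
time_s: 1.7
tcp_pos: [0.5201, -0.201, 0.2397]
tool_rot: [0.634, 0.773, 0.0, 0.001]
contact_force: [1.2, 0.3, -0.3]
finger_gap: 0.0853
```

{"fn": "play_rows", "kwargs": {"series": [{"tx": -0.2,"ty": 1.1,"tz": 0,"yaw": 1.2},{"tx": -0.4,"ty": 2.3,"tz": 0,"yaw": 2.4},{"tx": -0.6,"ty": 3.5,"tz": 0,"yaw": 3.7},{"tx": -0.9,"ty": 4.7,"tz": 0,"yaw": 5.0},{"tx": -1.1,"ty": 5.9,"tz": -0.3,"yaw": 6.2},{"tx": -1.4,"ty": 7.1,"tz": -0.8,"yaw": 7.4},{"tx": -1.6,"ty": 8.3,"tz": -1.3,"yaw": 8.6},{"tx": -1.8,"ty": 9.4,"tz": -1.8,"yaw": 9.8}]}}

```text
time_s: 2.7
tcp_pos: [0.4299, 0.2638, 0.1519]
tool_rot: [0.002, 1.0, 0.0, 0.001]
contact_force: [1.4, 0.1, 0.4]
finger_gap: 0.0856
```

{"fn": "play_rows", "kwargs": {"series": [{"tx": 0,"ty": 0.4,"tz": -0.4,"yaw": 0},{"tx": 0,"ty": 0.4,"tz": -0.8,"yaw": 0},{"tx": 0,"ty": 0.4,"tz": -0.8,"yaw": 0}]}}

```text
time_s: 3.08
tcp_pos: [0.4285, 0.2813, 0.1102]
tool_rot: [0.005, 1.0, -0.001, -0.002]
contact_force: [-0.1, 0.3, 0.8]
finger_gap: 0.0856
```

Run:
```python
from h import *
im,d=read_camera("side"); p=proj("side",[[.4285,.288,.024]])[0]
s=sense(); print(s["tcp_pos"],s["tool_rot"],s["contact_force"],s["qpos"],p)
cv2.imwrite("pics/s1.png",cv2.resize(im[220:400,200:440,::-1],None,fx=3,fy=3))
```

```text
[0.42953353 0.28151038 0.11139733] [ 4.82209641e-03  9.99988018e-01 -4.51785859e-04 -7.11436147e-04] [0.47180357 0.3743265  0.38244859] [ 5.31681270e-01  7.91009915e-02  2.07093418e+00 -5.88956814e-05
  9.93242287e-01 -1.02943863e+00] [313.07147821 315.26491443]
```

View pics/s1.png

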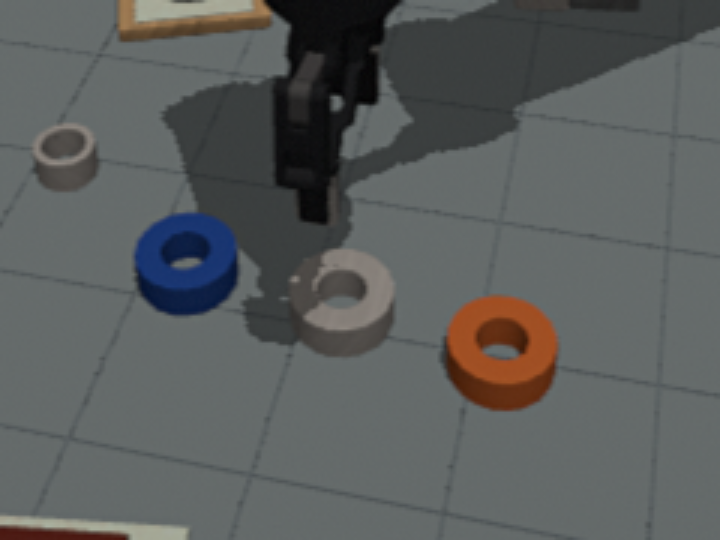

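The picture shows the grey wide ring at crop (342,298), free on both jaw sides, with the gripper just above it. The measured pose is about 6 mm short in y, so I correct that and descend.

{"fn": "play_rows", "kwargs": {"series": [{"tx": 0,"ty": 0.13,"tz": -0.3,"yaw": 0},{"tx": 0,"ty": 0.13,"tz": -0.7,"yaw": 0},{"tx": 0,"ty": 0.13,"tz": -1.1,"yaw": 0},{"tx": 0,"ty": 0.13,"tz": -1.5,"yaw": 0},{"tx": 0,"ty": 0.13,"tz": -1.75,"yaw": 0},{"tx": 0,"ty": 0.13,"tz": -1.9,"yaw": 0},{"tx": 0,"ty": 0.13,"tz": -1.95,"yaw": 0},{"tx": 0,"ty": 0.13,"tz": -1.95,"yaw": 0}]}}

```text
time_s: 4.12
tcp_pos: [0.4304, 0.2884, 0.0147]
tool_rot: [0.005, 1.0, 0.0, 0.0]
contact_force: [0.1, 0.5, 1.1]
finger_gap: 0.0853
```

{"fn": "play_rows", "kwargs": {"series": [{"tx": -0.03,"ty": 0,"tz": -0.04,"yaw": 0},{"tx": -0.03,"ty": 0,"tz": -0.04,"yaw": 0},{"tx": -0.03,"ty": 0,"tz": -0.04,"yaw": 0},{"tx": -0.03,"ty": 0,"tz": -0.04,"yaw": 0},{"tx": -0.03,"ty": 0,"tz": -0.04,"yaw": 0},{"tx": -0.03,"ty": 0,"tz": -0.04,"yaw": 0},{"tx": -0.03,"ty": 0,"tz": -0.04,"yaw": 0},{"tx": -0.03,"ty": 0,"tz": -0.04,"yaw": 0}], "fingers": -1}}

```text
time_s: 5.12
tcp_pos: [0.429, 0.2889, 0.0137]
tool_rot: [0.005, 1.0, 0.001, 0.0]
contact_force: [-2.3, -0.2, 6.8]
finger_gap: 0.0581
```

{"fn": "play_rows", "kwargs": {"series": [{"tx": 0,"ty": 0,"tz": 0.2,"yaw": 0},{"tx": 0,"ty": 0,"tz": 0.6,"yaw": 0},{"tx": 0,"ty": 0,"tz": 1.1,"yaw": 0},{"tx": 0,"ty": 0,"tz": 1.6,"yaw": 0},{"tx": 0,"ty": 0,"tz": 2.0,"yaw": 0},{"tx": 0,"ty": 0,"tz": 2.4,"yaw": 0},{"tx": 0,"ty": 0,"tz": 2.5,"yaw": 0},{"tx": 0,"ty": 0,"tz": 2.5,"yaw": 0}]}}

```text
time_s: 6.12
tcp_pos: [0.4283, 0.288, 0.137]
tool_rot: [0.005, 1.0, -0.0, -0.0]
contact_force: [-0.0, 0.3, -5.3]
finger_gap: 0.0582
```

Run:
```python
from h import *
im,d=read_camera("side"); s=sense(); print(s["tcp_pos"],s["contact_force"],s["finger_gap"],proj("side",s["tcp_pos"]))
for r in trace("side","wide_weight_center"): print(r["confidence"],r["box"])
cv2.imwrite("pics/s2.png",cv2.resize(im[160:360,220:440,::-1],None,fx=2.5,fy=2.5))
```

```text
[0.42790183 0.28777238 0.13644666] [-0.33543069  0.48297606 -5.38043643] 0.058182440916897 [[311.82684   265.9615634]]
0.94 [347.7, 318.9, 382.9, 358.9]
0.67 [292.6, 248.3, 333.2, 283.5]
0.58 [241.6, 292.4, 275.2, 327.0]
```

View pics/s2.png

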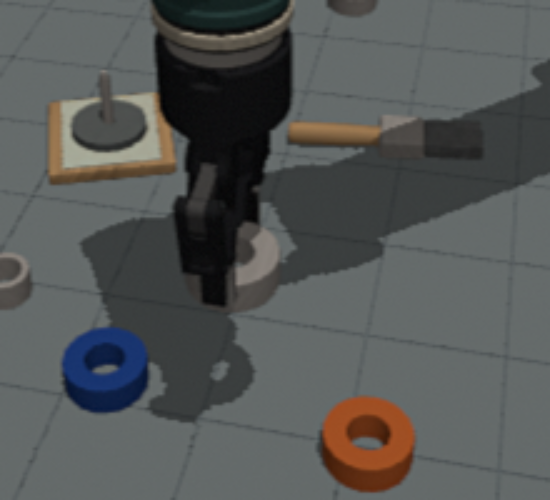

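The wide ring is held level (crop centre about (236,265)), centred within ~2 mm. Moving over the post, ring bottom at ~0.123, above the tip (0.078).

{"fn": "play_rows", "kwargs": {"series": [{"tx": 0.3,"ty": -0.4,"tz": 0,"yaw": 0},{"tx": 0.8,"ty": -1.2,"tz": 0,"yaw": 0},{"tx": 1.4,"ty": -2.1,"tz": 0,"yaw": 0},{"tx": 2.0,"ty": -3.0,"tz": 0,"yaw": 0},{"tx": 2.6,"ty": -3.9,"tz": 0,"yaw": 0},{"tx": 3.1,"ty": -4.7,"tz": 0,"yaw": 0},{"tx": 3.45,"ty": -5.3,"tz": 0,"yaw": 0},{"tx": 3.62,"ty": -5.5,"tz": 0,"yaw": 0}]}}

```text
time_s: 7.22
tcp_pos: [0.6096, 0.0113, 0.1358]
tool_rot: [0.006, 1.0, -0.0, -0.001]
contact_force: [-0.3, 0.4, -4.7]
finger_gap: 0.0583
```

{"fn": "play_rows", "kwargs": {"series": [{"tx": 0,"ty": 0,"tz": -0.2,"yaw": 0},{"tx": 0,"ty": 0,"tz": -0.5,"yaw": 0},{"tx": 0,"ty": 0,"tz": -0.5,"yaw": 0},{"tx": 0,"ty": 0,"tz": -0.5,"yaw": 0}]}}

```text
time_s: 7.72
tcp_pos: [0.609, 0.0142, 0.1119]
tool_rot: [0.004, 1.0, 0.0, -0.001]
contact_force: [-0.0, 0.6, -4.6]
finger_gap: 0.0579
```

Run:
```python
from h import *
im,d=read_camera("side"); s=sense(); print(s["tcp_pos"],s["contact_force"],s["finger_gap"],proj("side",s["tcp_pos"]))
im2,_=read_camera("top")
for r in trace("side","wide_weight_center"):
    b=r["box"]
    if b[3]<240: print(r["confidence"],b,proj("side",s["tcp_pos"]))
a=cv2.resize(im[130:250,200:320,::-1],(400,400)); b=cv2.resize(im2[100:220,265:385,::-1],(400,400))
cv2.imwrite("pics/s3.png",np.hstack([a,b]))
```

```text
[0.60949572 0.01396603 0.11244499] [-0.61602283 -0.43292556 -4.10873062] 0.05821635296835968 [[258.86442524 174.98415767]]
0.79 [244.5, 164.3, 275.7, 185.9] [[258.86442524 174.98415767]]
```

View pics/s3.png

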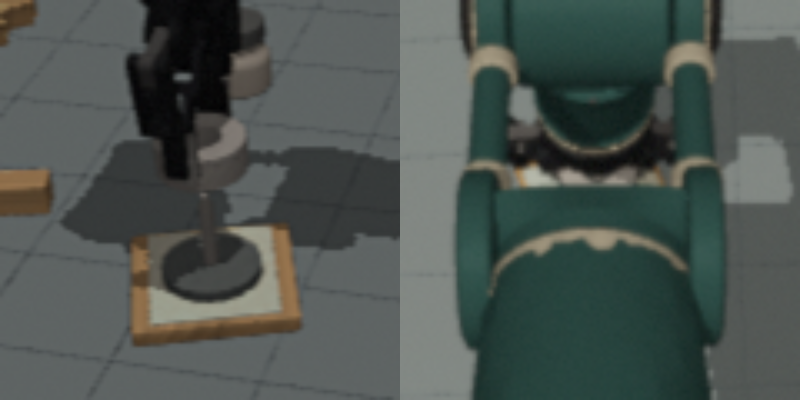

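The ring hangs right above the post tip (crop: ring centre ~ (203,150), post rising to ~ (205,180)). Lowering with force checks.

{"fn": "play_rows", "kwargs": {"series": [{"tx": 0,"ty": -0.04,"tz": -0.1,"yaw": 0},{"tx": 0,"ty": -0.04,"tz": -0.25,"yaw": 0},{"tx": 0,"ty": -0.04,"tz": -0.4,"yaw": 0},{"tx": 0,"ty": -0.04,"tz": -0.55,"yaw": 0},{"tx": 0,"ty": -0.04,"tz": -0.7,"yaw": 0},{"tx": 0,"ty": -0.04,"tz": -0.85,"yaw": 0},{"tx": 0,"ty": -0.04,"tz": -0.95,"yaw": 0},{"tx": 0,"ty": -0.04,"tz": -1.0,"yaw": 0}]}}

```text
time_s: 8.88
tcp_pos: [0.6094, 0.0112, 0.0619]
tool_rot: [0.005, 1.0, -0.0, -0.0]
contact_force: [0.7, -1.1, -5.5]
finger_gap: 0.0579
```

{"fn": "play_rows", "kwargs": {"series": [{"tx": 0,"ty": 0,"tz": -0.08,"yaw": 0},{"tx": 0,"ty": 0,"tz": -0.16,"yaw": 0},{"tx": 0,"ty": 0,"tz": -0.24,"yaw": 0},{"tx": 0,"ty": 0,"tz": -0.32,"yaw": 0},{"tx": 0,"ty": 0,"tz": -0.38,"yaw": 0},{"tx": 0,"ty": 0,"tz": -0.42,"yaw": 0},{"tx": 0,"ty": 0,"tz": -0.42,"yaw": 0},{"tx": 0,"ty": 0,"tz": -0.42,"yaw": 0}]}}

```text
time_s: 9.88
tcp_pos: [0.6097, 0.0113, 0.0415]
tool_rot: [0.005, 1.0, 0.0, 0.0]
contact_force: [0.0, 0.3, -3.5]
finger_gap: 0.0578
```

Slowly onto contact.

{"fn": "play_rows", "kwargs": {"series": [{"tx": 0,"ty": 0,"tz": -0.02,"yaw": 0},{"tx": 0,"ty": 0,"tz": -0.04,"yaw": 0},{"tx": 0,"ty": 0,"tz": -0.05,"yaw": 0},{"tx": 0,"ty": 0,"tz": -0.05,"yaw": 0}]}}

```text
time_s: 10.38
tcp_pos: [0.6095, 0.0112, 0.0388]
tool_rot: [0.005, 1.0, -0.0, -0.0]
contact_force: [-0.3, 0.5, -4.6]
finger_gap: 0.0578
```

{"fn": "play_rows", "kwargs": {"series": [{"tx": 0,"ty": 0,"tz": -0.02,"yaw": 0},{"tx": 0,"ty": 0,"tz": -0.03,"yaw": 0},{"tx": 0,"ty": 0,"tz": -0.03,"yaw": 0}]}}

```text
time_s: 10.75
tcp_pos: [0.6097, 0.0112, 0.0378]
tool_rot: [0.005, 1.0, -0.0, 0.0]
contact_force: [-2.2, -0.4, 0.1]
finger_gap: 0.058
```

{"fn": "play_rows", "kwargs": {"series": [{"tx": 0,"ty": 0,"tz": -0.01,"yaw": 0},{"tx": 0,"ty": 0,"tz": -0.01,"yaw": 0}]}}

```text
time_s: 11.0
tcp_pos: [0.6098, 0.0112, 0.0377]
tool_rot: [0.005, 1.0, 0.0, 0.0]
contact_force: [-3.9, -0.1, 5.6]
finger_gap: 0.0579
```

{"fn": "play_rows", "kwargs": {"series": [{"tx": 0,"ty": 0,"tz": 0,"yaw": 0},{"tx": 0,"ty": 0,"tz": 0,"yaw": 0},{"tx": 0,"ty": 0,"tz": 0,"yaw": 0},{"tx": 0,"ty": 0,"tz": 0,"yaw": 0},{"tx": 0,"ty": 0,"tz": 0,"yaw": 0},{"tx": 0,"ty": 0,"tz": 0,"yaw": 0}], "fingers": 1}}

```text
time_s: 11.75
tcp_pos: [0.6096, 0.0112, 0.0368]
tool_rot: [0.005, 1.0, -0.0, 0.0]
contact_force: [0.6, 1.0, -0.4]
finger_gap: 0.0855
```

{"fn": "play_rows", "kwargs": {"series": [{"tx": 0,"ty": 0,"tz": 0.2,"yaw": 0},{"tx": 0,"ty": 0,"tz": 0.6,"yaw": 0},{"tx": 0,"ty": 0,"tz": 1.1,"yaw": 0},{"tx": 0,"ty": 0,"tz": 1.6,"yaw": 0},{"tx": 0,"ty": 0,"tz": 2.0,"yaw": 0},{"tx": 0,"ty": 0,"tz": 2.1,"yaw": 0}]}}

```text
time_s: 12.5
tcp_pos: [0.6112, 0.0112, 0.1448]
tool_rot: [0.005, 1.0, -0.0, 0.002]
contact_force: [0.7, -0.4, -0.7]
finger_gap: 0.0855
```

{"fn": "play_rows", "kwargs": {"series": [{"tx": 0.03,"ty": 0.4,"tz": 0,"yaw": 0},{"tx": 0.1,"ty": 1.2,"tz": 0,"yaw": 0},{"tx": 0.2,"ty": 2.2,"tz": 0,"yaw": 0},{"tx": 0.28,"ty": 3.1,"tz": 0,"yaw": 0},{"tx": 0.33,"ty": 3.7,"tz": -0.2,"yaw": 0},{"tx": 0.35,"ty": 4.0,"tz": -0.6,"yaw": 0},{"tx": 0.35,"ty": 4.0,"tz": -0.8,"yaw": 0},{"tx": 0.35,"ty": 4.0,"tz": -0.8,"yaw": 0}]}}

```text
time_s: 13.5
tcp_pos: [0.6253, 0.21, 0.0992]
tool_rot: [0.005, 1.0, -0.001, -0.002]
contact_force: [0.4, -0.4, -0.5]
finger_gap: 0.0856
```

Run:
```python
from h import *
im,d=read_camera("side"); s=sense(); print(s["tcp_pos"],s["contact_force"],s["finger_gap"])
for t,r0,z in(("wide_weight_center",.03,.024),("narrow_weight_center",.02,0)):
  for r in trace("side",t):
    print(t,r["confidence"],r["box"],*locate("side",r["mask"],r0,z,z+.024))
a=im[140:300,170:330,::-1]
cv2.imwrite("pics/s4.png",cv2.resize(a,None,fx=3.5,fy=3.5))
```

```text
[0.62628522 0.20993485 0.10051906] [-0.77221774 -0.22689673  0.14714245] 0.08520727674537161
wide_weight_center 0.96 [249.0, 190.8, 277.4, 212.9] [0.61110598 0.00701768] [29.  24.  27.9 24.4]
wide_weight_center 0.66 [242.7, 291.4, 276.7, 328.1] [0.51552149 0.29854881] [37.  35.  36.8 36.8]
wide_weight_center 0.6 [348.2, 319.4, 384.3, 358.9] [0.33379049 0.32321407] [38.  40.  39.  41.1]
narrow_weight_center 0.89 [211.0, 257.0, 230.0, 284.5] [0.6286379  0.21150437] [22.  24.  22.8 23.8]
```

View pics/s4.png

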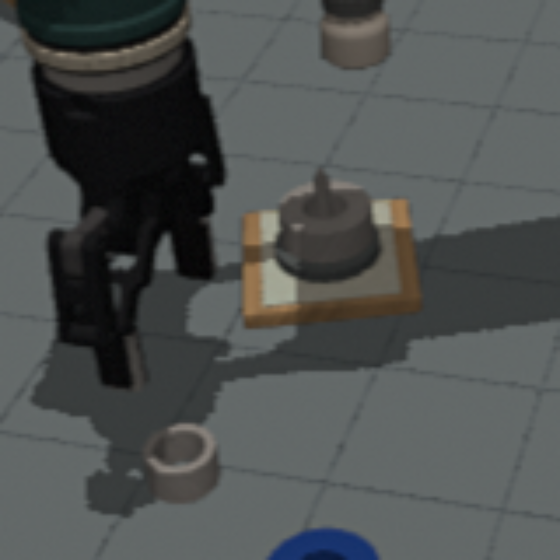

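The wide ring sits flat on the foot, post through its bore (crop (325,225)); the narrow ring is at crop (181,462), free. Descending on it.

{"fn": "play_rows", "kwargs": {"series": [{"tx": 0.02,"ty": 0,"tz": -0.3,"yaw": 0},{"tx": 0.02,"ty": 0,"tz": -0.7,"yaw": 0},{"tx": 0.02,"ty": 0,"tz": -1.1,"yaw": 0},{"tx": 0.02,"ty": 0,"tz": -1.45,"yaw": 0},{"tx": 0.02,"ty": 0,"tz": -1.65,"yaw": 0},{"tx": 0.02,"ty": 0,"tz": -1.73,"yaw": 0},{"tx": 0.02,"ty": 0,"tz": -1.73,"yaw": 0},{"tx": 0.02,"ty": 0,"tz": -1.73,"yaw": 0}]}}

```text
time_s: 14.65
tcp_pos: [0.6289, 0.2115, 0.0163]
tool_rot: [0.005, 1.0, 0.0, 0.001]
contact_force: [0.1, -0.5, -0.3]
finger_gap: 0.0854
```

{"fn": "play_rows", "kwargs": {"series": [{"tx": 0,"ty": 0,"tz": 0,"yaw": 0},{"tx": 0,"ty": 0,"tz": 0,"yaw": 0},{"tx": 0,"ty": 0,"tz": 0,"yaw": 0},{"tx": 0,"ty": 0,"tz": 0,"yaw": 0},{"tx": 0,"ty": 0,"tz": 0,"yaw": 0},{"tx": 0,"ty": 0,"tz": 0,"yaw": 0},{"tx": 0,"ty": 0,"tz": 0,"yaw": 0},{"tx": 0,"ty": 0,"tz": 0,"yaw": 0}], "fingers": -1}}

```text
time_s: 15.65
tcp_pos: [0.6288, 0.2115, 0.0163]
tool_rot: [0.005, 1.0, 0.0, 0.001]
contact_force: [-1.1, -0.4, 5.9]
finger_gap: 0.0377
```

{"fn": "play_rows", "kwargs": {"series": [{"tx": 0,"ty": 0,"tz": 0.2,"yaw": 0},{"tx": 0,"ty": 0,"tz": 0.6,"yaw": 0},{"tx": 0,"ty": 0,"tz": 1.1,"yaw": 0},{"tx": 0,"ty": 0,"tz": 1.6,"yaw": 0},{"tx": 0,"ty": 0,"tz": 2.1,"yaw": 0},{"tx": 0,"ty": 0,"tz": 2.3,"yaw": 0},{"tx": 0,"ty": 0,"tz": 2.3,"yaw": 0},{"tx": 0,"ty": 0,"tz": 2.3,"yaw": 0}]}}

```text
time_s: 16.65
tcp_pos: [0.6272, 0.211, 0.1291]
tool_rot: [0.005, 1.0, -0.0, -0.001]
contact_force: [-0.2, -0.1, -1.6]
finger_gap: 0.0377
```

{"fn": "play_rows", "kwargs": {"series": [{"tx": -0.05,"ty": -0.4,"tz": 0,"yaw": 0},{"tx": -0.12,"ty": -1.1,"tz": 0,"yaw": 0},{"tx": -0.2,"ty": -2.0,"tz": 0,"yaw": 0},{"tx": -0.3,"ty": -2.9,"tz": 0,"yaw": 0},{"tx": -0.36,"ty": -3.6,"tz": 0,"yaw": 0},{"tx": -0.4,"ty": -3.99,"tz": 0,"yaw": 0},{"tx": -0.4,"ty": -3.99,"tz": 0,"yaw": 0},{"tx": -0.4,"ty": -3.99,"tz": 0,"yaw": 0}]}}

```text
time_s: 17.65
tcp_pos: [0.6081, 0.0124, 0.1302]
tool_rot: [0.005, 1.0, 0.0, -0.0]
contact_force: [0.2, 0.8, -1.5]
finger_gap: 0.0376
```

Run:
```python
from h import *
im,d=read_camera("side"); s=sense(); print(s["tcp_pos"],s["contact_force"],s["finger_gap"],proj("side",s["tcp_pos"]))
for r in trace("side","narrow_weight_center"): print(r["confidence"],r["box"])
b=s["tcp_pos"][2]-.0163
print(proj("side",[[.608,.012,b+.012],[.608,.012,b+.024]]))
cv2.imwrite("pics/s5.png",cv2.resize(im[130:240,200:330,::-1],None,fx=5,fy=5))
```

```text
[0.60813689 0.01269812 0.13021007] [ 1.01222924  0.43478024 -1.44124348] 0.037569897906836076 [[258.929941   167.57420505]]
0.53 [258.5, 158.7, 267.2, 178.7]
[[259.2769699  169.15893404]
 [258.77663872 164.26208113]]
```

View pics/s5.png

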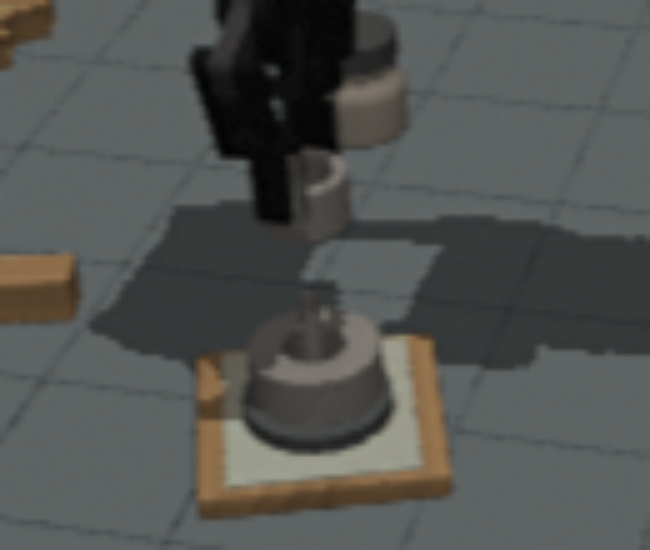

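The narrow ring is held at crop ~(300,195), aligned within ~1.5 mm of the post (tip at (308,297)). Lowering.

{"fn": "play_rows", "kwargs": {"series": [{"tx": 0.02,"ty": 0,"tz": -0.15,"yaw": 0},{"tx": 0.02,"ty": 0,"tz": -0.35,"yaw": 0},{"tx": 0.02,"ty": 0,"tz": -0.5,"yaw": 0},{"tx": 0.02,"ty": 0,"tz": -0.65,"yaw": 0},{"tx": 0.02,"ty": 0,"tz": -0.8,"yaw": 0},{"tx": 0.02,"ty": 0,"tz": -0.95,"yaw": 0},{"tx": 0.02,"ty": 0,"tz": -1.05,"yaw": 0},{"tx": 0.02,"ty": 0,"tz": -1.1,"yaw": 0}]}}

```text
time_s: 18.75
tcp_pos: [0.6089, 0.0117, 0.0749]
tool_rot: [0.005, 1.0, 0.0, -0.0]
contact_force: [-0.5, -0.6, -0.4]
finger_gap: 0.0376
```

{"fn": "play_rows", "kwargs": {"series": [{"tx": 0,"ty": 0,"tz": -0.04,"yaw": 0},{"tx": 0,"ty": 0,"tz": -0.08,"yaw": 0},{"tx": 0,"ty": 0,"tz": -0.1,"yaw": 0},{"tx": 0,"ty": 0,"tz": -0.1,"yaw": 0},{"tx": 0,"ty": 0,"tz": -0.1,"yaw": 0}]}}

```text
time_s: 19.38
tcp_pos: [0.6092, 0.0117, 0.0705]
tool_rot: [0.005, 1.0, -0.0, 0.0]
contact_force: [-0.1, -0.5, -1.2]
finger_gap: 0.0377
```

{"fn": "play_rows", "kwargs": {"series": [{"tx": 0,"ty": 0,"tz": -0.03,"yaw": 0},{"tx": 0,"ty": 0,"tz": -0.06,"yaw": 0},{"tx": 0,"ty": 0,"tz": -0.08,"yaw": 0},{"tx": 0,"ty": 0,"tz": -0.08,"yaw": 0}]}}

```text
time_s: 19.88
tcp_pos: [0.609, 0.0118, 0.0662]
tool_rot: [0.005, 1.0, 0.0, -0.0]
contact_force: [0.4, -0.5, -0.9]
finger_gap: 0.0374
```

{"fn": "play_rows", "kwargs": {"series": [{"tx": 0,"ty": 0,"tz": -0.02,"yaw": 0},{"tx": 0,"ty": 0,"tz": -0.03,"yaw": 0},{"tx": 0,"ty": 0,"tz": -0.03,"yaw": 0}]}}

```text
time_s: 20.25
tcp_pos: [0.6091, 0.0117, 0.0648]
tool_rot: [0.005, 1.0, -0.0, -0.0]
contact_force: [0.6, 0.2, -1.5]
finger_gap: 0.0378
```

{"fn": "play_rows", "kwargs": {"series": [{"tx": 0,"ty": 0,"tz": -0.02,"yaw": 0},{"tx": 0,"ty": 0,"tz": -0.02,"yaw": 0},{"tx": 0,"ty": 0,"tz": -0.02,"yaw": 0}]}}

```text
time_s: 20.62
tcp_pos: [0.6093, 0.0117, 0.0643]
tool_rot: [0.005, 1.0, -0.0, 0.0]
contact_force: [-1.4, -0.4, 4.2]
finger_gap: 0.0376
```

Contact at the expected height (0.0643). Release and lift.

{"fn": "play_rows", "kwargs": {"series": [{"tx": 0,"ty": 0,"tz": 0,"yaw": 0},{"tx": 0,"ty": 0,"tz": 0,"yaw": 0},{"tx": 0,"ty": 0,"tz": 0,"yaw": 0},{"tx": 0,"ty": 0,"tz": 0,"yaw": 0},{"tx": 0,"ty": 0,"tz": 0,"yaw": 0},{"tx": 0,"ty": 0,"tz": 0,"yaw": 0},{"tx": 0,"ty": 0,"tz": 0,"yaw": 0}], "fingers": 1}}

```text
time_s: 21.5
tcp_pos: [0.6091, 0.0117, 0.0639]
tool_rot: [0.005, 1.0, 0.0, 0.0]
contact_force: [-0.6, -0.3, 0.3]
finger_gap: 0.0856
```

{"fn": "play_rows", "kwargs": {"series": [{"tx": 0,"ty": 0,"tz": 0.2,"yaw": 0},{"tx": 0,"ty": 0,"tz": 0.6,"yaw": 0},{"tx": 0,"ty": 0,"tz": 1.2,"yaw": 0},{"tx": 0,"ty": 0,"tz": 1.8,"yaw": 0},{"tx": 0,"ty": 0,"tz": 2.4,"yaw": 0},{"tx": 0,"ty": 0,"tz": 2.8,"yaw": 0},{"tx": 0,"ty": 0,"tz": 3.0,"yaw": 0},{"tx": 0,"ty": 0,"tz": 3.0,"yaw": 0}]}}

```text
time_s: 22.5
tcp_pos: [0.6094, 0.0117, 0.2145]
tool_rot: [0.005, 1.0, -0.0, 0.001]
contact_force: [0.5, 0.7, -0.2]
finger_gap: 0.0854
```

Run:
```python
from h import *
im,d=read_camera("side"); s=sense(); print(s["time_s"],s["tcp_pos"],s["contact_force"],s["finger_gap"])
W=cloud("side",d); R=W[165:225,240:285].reshape(-1,3)
for lo,hi in((.040,.056),(.066,.080)):
    q=R[(R[:,2]>lo)&(R[:,2]<hi)]; print(lo,len(q),np.median(q,0))
cv2.imwrite("pics/s6.png",cv2.resize(im[130:240,200:330,::-1],None,fx=5,fy=5))
```

```text
22.55 [0.60875924 0.01174313 0.21335954] [-1.10508999  1.10384533 -0.12755724] 0.085272375366335
0.04 260 [0.60067174 0.02795235 0.04923398]
0.066 176 [0.60759045 0.01595028 0.07211711]
```

View pics/s6.png

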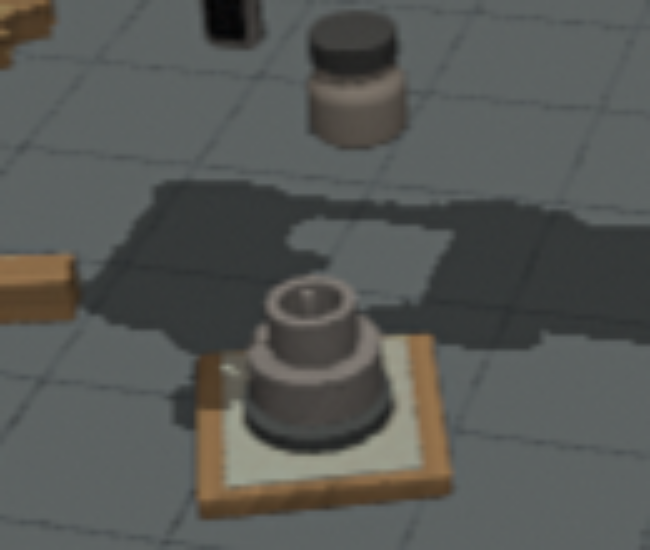

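Both rings are seated, flat and coaxial (narrow at crop (311,315), wide at (315,375)), with the gripper clear. The top of the stack measures 0.072, as expected.

```bash
python3 -c "
from rig import *
print(close_job())"
```

```text
the job is handed in; nothing more can be done
None
```

The press is loaded: the wide steel ring went down the post onto the grey foot first, then the narrow ring on top of it. Both were lowered in small steps until they touched, then released. I handed the job in at about 22.6 s.

- **Final picture:** both rings sit flat on the post, roughly in line with each other, and the gripper is open and well clear.
- **Heights:** depth puts the top of the narrow ring at about 72 mm, as expected. The wide ring's top reads about 49 mm against 48 mm expected.
- **Forces:** measured forces at the end of each move stayed at about 7 N or less, far below the limits.
- **Small disagreements:**
  - The finger opening read about 2 mm under each ring's diameter.
  - After release, one silhouette fit put the wide ring about 5 mm from the post axis. The narrow ring hides part of it, and it still threads and sits flat.

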